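Refit the vacuum filter cartridge and lock its bayonet cap

TASK

Put the vacuum filter back together: lower the pleated cartridge, knob up, into the open filter pot so that it stands on its spring seat, then put on the cap, press it in against the spring and turn it clockwise about a quarter turn, letting it spring back up so that its lugs lock in their notches. Be gentle: find the slots by feel instead of forcing anything, and leave the tape roll, the wood block and the screwdriver where they are.

Things in the scene. Friction and masses are not known exactly. Their poses are not given: they have to be found in the camera images.
- filter_pot: filter pot, fixed to the bench: grey foot plate 112x112x8 mm, cast base to 30 mm, clear bowl (62 mm bore) and on top an aluminium bayonet collar (76 mm outside, 66 mm bore, wall 5 mm, top at 110 mm). Origin: centre of the underside, on the vertical axis; z up; y along the two hose tails (to 76 mm from the axis, 21 mm up)
- pot_rim (a point): on the pot's axis, at the collar's top. Three equal J slots are cut through the collar's wall, 120 degrees apart, their mouths 9.5 mm (16.4 degrees) wide and open at the top. The collar was screwed on by hand, so their angle is not measured: one mouth lies somewhere within 35 degrees, either way, of the pot's x axis. The collar does not move
- pot_track (a point): on the pot's axis, 96.5 mm above its origin, level with the middle of the slots' tracks. From the foot of each mouth a track 11 mm high (8 to 19 mm below the collar's top) runs clockwise seen from above; at its end, 75 degrees on from the mouth, a blind notch as wide as the mouth rises 3 mm above the track
- pot_seat (a point): on the pot's axis, 47 mm above its origin: top of the steel spring seat with nothing pressing on it. It bears 7 N before it sinks, then 0.6 N more per mm, and sinks 16 mm at most. A cartridge standing on it has its knob's top 14 mm above the collar's top and its upper end cap 17 mm below it
- cartridge: filter cartridge, upright on the bench, about 140 g: pleated paper body 54 mm across, 46 mm high, between black end caps; on top a round grey pull knob 20 mm across, from 46 to 77 mm. Origin: centre of the underside; z up to the knob
- cap: black bayonet cap, upright on the bench, about 150 g. Origin: centre of the underside of its skirt (63 mm outside, foot bevelled to 58 mm, 53 mm bore, 26 mm deep; its ceiling presses on the cartridge's knob); z up. Origin above the pot's: lugs lying on the collar's top 103.5 mm; in the mouths, resting on the cartridge 98; in the tracks 84.5 (floor) to 88.5 (roof); locked in the notches 91.5
- cap_lugs (a point): on the cap's axis, 10 mm above its origin, level with the middles of three round steel lugs, 7 mm thick, that stick out of the skirt to 39.5 mm from the axis at 0, 120 and 240 degrees from the cap's x axis. The cap fits any of three ways round. Holding it down in the tracks takes about 10 N, and at the end of the track it turns no farther
- cap_grip (a point): on the cap's axis, 47 mm above its origin: middle of the wing grip, 58 mm long (along the cap's x), 20 mm wide (along y), from 35 to 58 mm. The flange under it is 78 mm across, 26 to 35 mm above the origin
- tape_roll: roll of masking tape lying flat, 104x104x25 mm, bystander; origin at the centre of the underside
- wood_block: beech sanding block 52x110x42 mm, bystander; origin at the centre of the underside
- screwdriver: screwdriver with a red handle, 214 mm long, lying on the bench nearest the robot, bystander; origin under its middle, x along it
Mind the look-alikes: they are no part of the job. What is shaped like the cartridge but blue, green or turquoise is not meant.

How it is judged:
By the outcome, as a careful person would: the job done as asked, in the order asked, and still so for the second after the job is handed in, with the robot touching nothing.
It also fails if it takes over 72 s, if anything falls off the work surface, if the arm or the gripper's body presses on something with over 40 N, if the wrist force passes 120 N, or if a joint passes its speed limit or range.

ROBOT

A 6-joint arm with a two-finger parallel gripper is mounted at the origin on a cart in front of the work surface, level with it; the furniture and walls round the work are solid. World frame = base frame: x ahead of the robot, y to its left, z up, the work surface at z = 0. Lengths are in m, angles in rad, forces in N, time in s.
With the tool pointing down it reaches from about 0.35 to 0.775 m from the base axis. Payload 5.5 kg.
Tool frame: the origin (TCP) lies where the fingers leave the gripper's body, on its centre line; the fingertips stand env.tip_reach ahead of it and the grasp point (between the pads) lies 54 mm ahead of it (env.tip_reach is the distance from the TCP to the fingertips, in m); z points along the fingers, y is the line along which they close (so a half turn about z gives the same grasp; the last joint's range is limited). The gripper opens to 85 mm and grips with 20 to 120 N. Pads are 22 mm wide; open, the fingers measure 114 mm over their backs; the gripper's body (76 mm by 85 mm) begins 54 mm behind the grasp point. The pads swing forward as they close: fully open they stand 13 mm farther back than shut.
Start: joints at [1.033, 0.313, 0.046, 1.304, 0, 1.431], TCP at [0.223, 0.53, 0.304] pointing down, gripper open.
Joint ranges: [-2.76, 2.76], [-0.86, 1.69], [-1.03, 1.26], [-2.2, 2.34], [-1.47, 1.5], [-3.14, 3.14]. Speed limits (rad/s): [2.57, 2.57, 3.14, 3.14, 3.14, 3.14].

INTERFACE

Orientations are given as a unit quaternion [w, x, y, z].
In Python, from workcell import status, optics, hand_in, env gives the robot as it stands.
- The arm moves only by the shell command python3 -m handwheel 'ROWS' [FORCE]. ROWS is a JSON object whose one key "deltas" holds a list of rows, each a list of 5 numbers: the opening, from -1 (shut) to 1 (fully open), then the shift along the tool's x, y, z in units of 40 mm (1.0 is 40 mm), then the turn about the tool's z in units of 10 degrees (1.0 is 10 degrees). In form: {"deltas": [[jaw, x, y, z, roll], ...]}. A call has 1 to 20 rows; each row shifts and turns the commanded pose from where the row before left it, along the tool's axes as they then stand; what a row does not reach is not made up. A row lasts 1/8 s, in which the tool goes at most 62.5 mm and 10.7 degrees, less where a joint would pass 70% of its speed; a pose out of reach is approached as far as the arm can. A call is refused whole if a number of a shift passes 1 or a number of a turn 1, either way. A call with a gripper value outside its range is refused whole. The fingers move at their own pace and stop on an object; FORCE is the grip in N (left out, the last holds). Time passes only in rows, so rows that do not move let the fingers close. It gives the time, the measured TCP pose, the force, the opening and the grip force at its end, in the units of the state.
- status.get_state(): the state, without advancing time (a new reading comes with each control period).
- optics.read_camera(name): name is "side" or "top" or "wrist"; returns a dict with "frame" (400x640x3 uint8, red, green, blue), "depth" (400x640 float32, m along the optical axis (not along the pixel's ray), 0 where there is no reading), "vfov" (degrees; the focal length in pixels is half the picture's height over the tangent of half this angle, whatever the lens; pixels are square), "cx", "cy" (the principal point, pixels), "k1" (the pictures are not rectified: a ray, as slopes to the right and down, at radius r is drawn at 1 + k1 r^2 times it, then the intrinsics apply), "origin" and "attitude" of the camera in the world. Camera axes: x right, y down, z forward; pixel columns grow to the right and rows downward; lengths in m; the calibration is good to about 2 mm. A picture is of the moment at which its call begins.
- hand_in(): hands the job in; it is judged then, once.
The state is a dict: "clock": time; "joint_pos": joint angles; "qvel": joint speeds; "tau": joint torques, N m; "tcp_pos": TCP position; "orientation": TCP orientation; "wrist_force": force on the tool from outside, world axes, zero at the start; "ft_torque": the same for the moment, N m; "finger_gap": finger opening in m; "grip_force": force on a finger pad.
Only numpy, scipy, OpenCV 4.12 (cv2) and the standard library are available. Lean on these libraries where they do the work, as an engineer would, in place of code of your own. Each camera call takes 0.05 s, during which the arm holds its last target. There are 200 camera calls.

## Working session

There is one attempt and no reset: what is moved stays moved. The work goes in short steps, Python scripts to look and compute and a shell command to move; the robot and the scene stay as the last step left them, time stands still between calls to the robot, and variables do not carry over. Pictures are saved under pics/ and viewed, at most 10 in all, crops included, and the job is handed in when it is done.

```bash
mkdir -p pics; ls; cat > h.py <<'E'
import numpy as np, cv2, pickle
from scipy.spatial.transform import Rotation as R
from workcell import status, optics, env
def cap(name,tag):
    d=optics.read_camera(name); pickle.dump(d,open(f'pics/{tag}.pkl','wb'))
    cv2.imwrite(f'pics/{tag}.png',d['frame'][:,:,::-1]); return d
def load(tag): return pickle.load(open(f'pics/{tag}.pkl','rb'))
def rot(d):
    a=np.array(d['attitude'],float)
    return a if a.shape==(3,3) else R.from_quat(a,scalar_first=True).as_matrix()
def ray(d,u,v):
    f=200/np.tan(np.radians(d['vfov'])/2)
    x,y=(u-d['cx'])/f,(v-d['cy'])/f; X,Y=x,y
    for _ in range(30):
        s=1+d['k1']*(X*X+Y*Y); X,Y=x/s,y/s
    return np.array([X,Y,1.])
def onz(d,u,v,z):
    r=rot(d)@ray(d,u,v); o=np.array(d['origin']); return o+r*(z-o[2])/r[2]
def bydepth(d,u,v):
    return np.array(d['origin'])+rot(d)@ray(d,u,v)*d['depth'][int(round(v)),int(round(u))]
def cloud(d):
    f=200/np.tan(np.radians(d['vfov'])/2)
    v,u=np.mgrid[:400,:640]; x=(u-d['cx'])/f;y=(v-d['cy'])/f;X,Y=x,y
    for _ in range(30):
        s=1+d['k1']*(X*X+Y*Y); X,Y=x/s,y/s
    P=np.stack([X,Y,np.ones_like(X)],-1)*d['depth'][...,None]
    return P@rot(d).T+np.array(d['origin'])
def proj(d,p):
    f=200/np.tan(np.radians(d['vfov'])/2)
    c=rot(d).T@(np.array(p)-d['origin']); x,y=c[0]/c[2],c[1]/c[2]; s=1+d['k1']*(x*x+y*y)
    return x*s*f+d['cx'],y*s*f+d['cy']
def tri(a,ua,b,ub):
    A=[];B=[]
    for d,(u,v) in((a,ua),(b,ub)):
        r=rot(d)@ray(d,u,v); r/=np.linalg.norm(r); M=np.eye(3)-np.outer(r,r); A.append(M);B.append(M@np.array(d['origin']))
    return np.linalg.lstsq(np.vstack(A),np.hstack(B),rcond=None)[0]
E
python3 - <<'E'
from h import *
for n in('top','side'):
    d=cap(n,n+'0'); print(n,d['vfov'],d['origin'],d['attitude'],d['k1'])
a=[cv2.imread(f'pics/{n}0.png') for n in('top','side')]
print(env.tip_reach, status.get_state())
E
```

```text
pics
top 43.44442171989144 [ 0.46609667 -0.00798206  1.30344826] [-0.02564332  0.7142065  -0.69930641  0.01490103] -0.013714325715242715
side 48.3866334415477 [ 0.23685508 -1.05434741  0.55241361] [-0.55135872  0.82255095 -0.11348448  0.08083788] -0.0388626928596051
0.0726 {'clock': 0.1, 'joint_pos': array([ 1.03338777e+00,  3.13903981e-01,  4.50777027e-02,  1.30359432e+00,
       -1.78520948e-05,  1.43117703e+00]), 'qvel': array([ 0.00033853,  0.00023533,  0.00321232,  0.00036687, -0.0008104 ,
       -0.0005353 ]), 'tau': array([ 2.81427769e-03, -4.81724417e+01,  2.99244350e+01,  1.27424259e-02,
       -1.36759973e-04,  1.58534374e-05]), 'tcp_pos': array([0.22258943, 0.5297961 , 0.30310399]), 'orientation': array([-2.61279331e-04,  1.97585803e-01,  9.80285260e-01, -7.69010988e-04]), 'wrist_force': array([-0.41821274,  0.48056952,  0.48707787]), 'ft_torque': array([7.87254701e-05, 4.03950139e-02, 4.82060979e-02]), 'grip_force': 0.0, 'finger_gap': 0.08493487714941471}
```

View pics/top0.png

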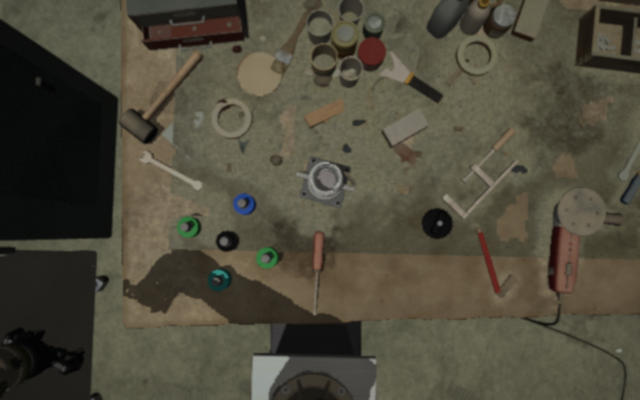

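View pics/side0.png

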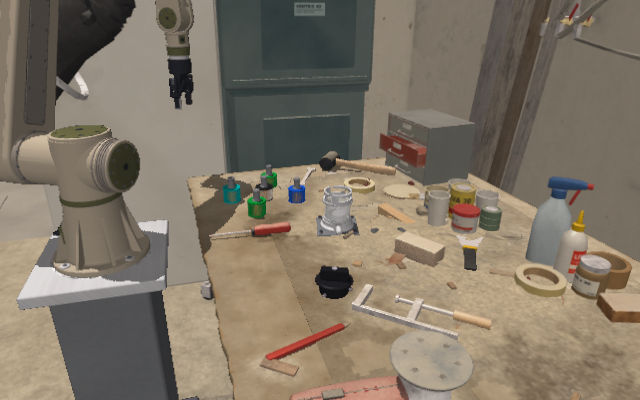

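```bash
python3 - <<'E'
from h import *
t=cv2.imread('pics/top0.png');s=cv2.imread('pics/side0.png')
def c(im,u,v,w,h,W,H): return cv2.resize(im[v:v+h,u:u+w],(W,H),interpolation=cv2.INTER_CUBIC)
top=np.hstack([c(t,170,180,130,113,345,300), c(t,400,190,75,75,300,300), np.zeros((300,155,3),np.uint8)])
bot=np.hstack([c(s,210,155,113,75,452,300),c(s,310,180,58,58,232,232) if 0 else c(s,310,255,60,60,300,300),np.zeros((300,48,3),np.uint8)])
cv2.imwrite('pics/c1.png',np.vstack([top,bot]).clip(0,255))
d=load('top0');P=cloud(d);sd=load('side0')
for n,(u,v) in dict(pot=(325,180),cap=(437,222),cart=(227,241),blue=(244,204),g1=(188,227),g2=(267,258),tq=(219,280)).items():
    p=bydepth(d,u,v);print(n,p.round(3),np.round(proj(sd,p)))
E
```

```text
pot [ 0.598 -0.02   0.048] [338. 211.]
cap [ 0.498 -0.298  0.059] [335. 266.]
cart [0.44  0.217 0.076] [265. 177.]
blue [0.532 0.178 0.078] [297. 178.]
g1 [0.473 0.316 0.071] [269. 168.]
g2 [0.401 0.118 0.077] [257. 190.]
tq [0.346 0.233 0.079] [233. 177.]
```

View pics/c1.png

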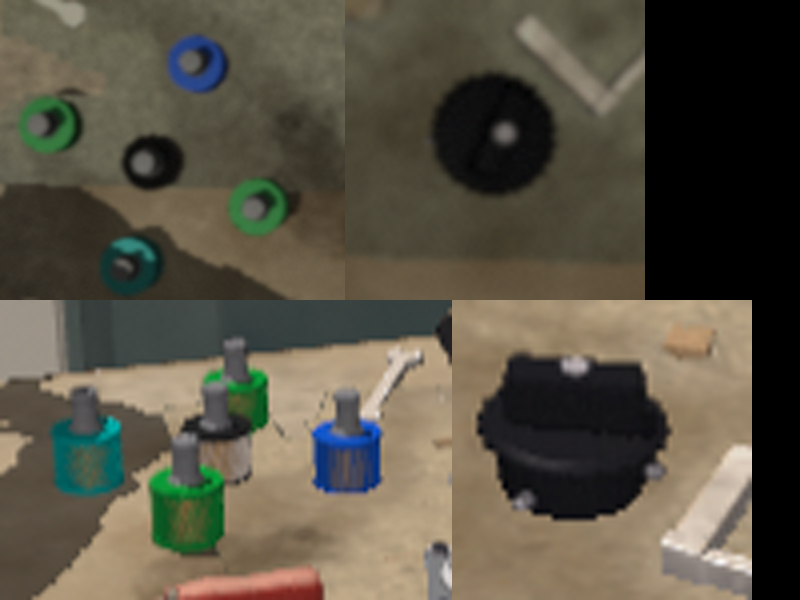

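The top view shows the pot at (325,180) and the cap at (437,222), its wing running up and to the right. There are five cartridge shapes:
- blue at (244,204)
- green at (188,227) and (267,258)
- turquoise at (219,280)
- one with black end caps, white pleats and a grey knob at (227,241)

Only the last fits the description, and the enlarged crop confirms it.

```bash
cat >> h.py <<'E'
def go(x,y,z,yaw=None):
    "units needed to bring the TCP there; yaw = world angle of tool y (deg, mod 180)"
    s=status.get_state(); M=R.from_quat(s['orientation'],scalar_first=True).as_matrix()
    d=M.T@(np.array([x,y,z])-s['tcp_pos'])/0.04
    cy=np.degrees(np.arctan2(M[1,1],M[0,1])); print('tcp',s['tcp_pos'].round(4),'tooly',round(cy,1),'tilt',round(np.degrees(np.arccos(-M[2,2])),2),'q6',s['joint_pos'][5].round(2),'t',round(s['clock'],2),'F',s['wrist_force'].round(1),'shift units',d.round(2))
    if yaw is not None: print('roll units (sum)',round(-((yaw-cy+90)%180-90)/10,2))
E
python3 - <<'E'
from h import *
go(.44,.217,.27); d=cap('wrist','w0'); s=status.get_state(); M=R.from_quat(s['orientation'],scalar_first=True).as_matrix()
print('cam in tool',(M.T@(d['origin']-s['tcp_pos'])).round(3),(M.T@rot(d)).round(2),d['vfov'])
# top-cloud based estimates
P=cloud(load('top0')).reshape(-1,3)
def near(c,r,z0,z1):
    m=(np.hypot(*(P[:,:2]-c).T)<r)&(P[:,2]>z0)&(P[:,2]<z1); q=P[m]; return m.sum(),((q.max(0)+q.min(0))/2).round(4),q.mean(0).round(4)
print('knob',near([.44,.217],.03,.07,.09)); print('collar',near([.59,-.02],.06,.1,.13)); print('flange',near([.498,-.298],.06,.03,.07))
E
```

```text
tcp [0.2226 0.5298 0.3031] tooly 67.2 tilt 0.09 q6 1.43 t 0.1 F [-0.4  0.5  0.5] shift units [-8.04 -5.1   0.83]
cam in tool [ 0.077  0.001 -0.072] [[-0.   -0.95 -0.3 ]
 [ 1.    0.   -0.  ]
 [ 0.   -0.3   0.95]] 63.72693831800651
knob (np.int64(62), array([0.4404, 0.2247, 0.0763]), array([0.4407, 0.2241, 0.0771]))
collar (np.int64(194), array([ 0.5976, -0.0177,  0.1088]), array([ 0.5982, -0.0181,  0.1099]))
flange (np.int64(746), array([ 0.4963, -0.3029,  0.0473]), array([ 0.4959, -0.301 ,  0.0411]))
```

```bash
python3 -m handwheel '{"deltas": [[1,-0.8,-0.5,0.1,0],[1,-0.8,-0.5,0.1,0],[1,-0.8,-0.5,0.1,0],[1,-0.8,-0.5,0.1,0],[1,-0.8,-0.5,0.1,0],[1,-0.8,-0.5,0.1,0],[1,-0.8,-0.5,0.1,0],[1,-0.8,-0.5,0.1,0],[1,-0.8,-0.5,0.1,0],[1,-0.8,-0.5,0.1,0],[1,0,0,0,0],[1,0,0,0,0]]}'
python3 - <<'E'
from h import *
go(.4405,.2245,.137); d=cap('wrist','w1'); P=cloud(d); 
m=(P[...,2]>.07)&(P[...,2]<.09)&(np.hypot(P[...,0]-.44,P[...,1]-.224)<.025)
q=P[m]; print(m.sum(),(q.max(0)+q.min(0))/2,q.mean(0),q.min(0),q.max(0)); print([x.mean() for x in np.nonzero(m)])
E
```

```text
clock: 1.65
tcp_pos: [0.44, 0.2218, 0.2637]
orientation: [-0.0, 0.198, 0.98, 0.0]
wrist_force: [0.0, 0.6, 0.7]
finger_gap: 0.0855
grip_force: 0.0
tcp [0.44   0.2218 0.2637] tooly 67.2 tilt 0.05 q6 0.7 t 1.65 F [0.  0.6 0.7] shift units [0.01 0.07 3.17]
497 [0.43940639 0.2280291  0.07652864] [0.43883174 0.22821184 0.07870389] [0.42938489 0.21789088 0.07185534] [0.44942788 0.23816732 0.08120195]
[np.float64(193.46478873239437), np.float64(331.0040241448692)]
```

View pics/w1.png

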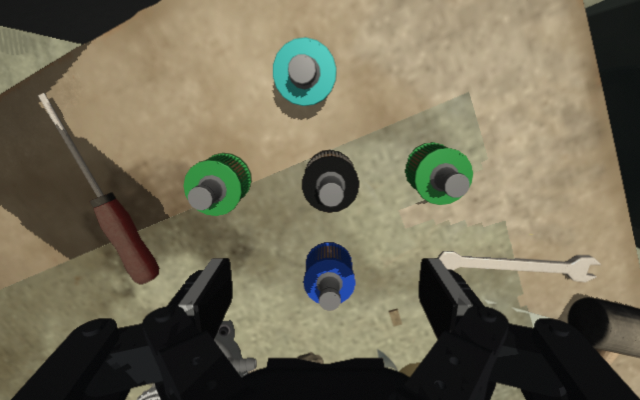

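The wrist picture shows the black-capped cartridge in the middle, with its knob top at (331,194). The fingers reach up from below, and the look-alikes are around it.

```bash
python3 - <<'E'
from h import *
a=load('w1');b=load('top0')
print(tri(a,(331,194),b,(223.9,241)),onz(a,331,194,.077),onz(b,223.9,241,.077), bydepth(a,331,194))
# cap centre
for u,v in ((494/4+400-86.25,133/4+190),):
    print('cap flange ctr',u,v,onz(b,u,v,.035))
go(.4395,.2275,.133)
E
```

```text
[0.44080415 0.22662011 0.07054462] [0.43970256 0.22787839 0.077     ] [0.44030919 0.22472025 0.077     ] [0.43906671 0.22809989 0.07932572]
cap flange ctr 437.25 223.25 [ 0.49567111 -0.30445359  0.035     ]
tcp [0.4398 0.2222 0.2638] tooly 67.2 tilt 0.04 q6 0.7 t 1.7 F [0.2 0.4 0.9] shift units [0.06 0.12 3.27]
```

```bash
python3 -m handwheel '{"deltas": [[1,0.03,0.11,0.6,0],[0.3,0,0,0.8,0],[0.2,0,0,0.8,0],[0,0,0,0.7,0],[0,0,0,0.4,0],[-0.2,0,0,0,0],[-0.4,0,0,0,0],[-0.6,0,0,0,0],[-0.8,0,0,0,0],[-1,0,0,0,0],[-1,0,0,0,0],[-1,0,0,0,0]]}' 35
python3 - <<'E'
from h import *
go(.5976,-.0185,.3)
E
```

```text
clock: 3.2
tcp_pos: [0.4414, 0.2266, 0.1329]
orientation: [0.001, 0.198, 0.98, 0.001]
wrist_force: [-2.3, 0.5, 6.2]
finger_gap: 0.0187
grip_force: 34.6
tcp [0.4414 0.2266 0.1329] tooly 67.2 tilt 0.11 q6 0.71 t 3.2 F [-2.3  0.5  6.2] shift units [-5.98 -4.13 -4.18]
```

```bash
python3 -m handwheel '{"deltas": [[-1,0,0,-0.3,0],[-1,0,0,-0.7,0],[-1,0,0,-1,0],[-1,0,0,-1,0],[-1,-0.5,-0.4,-0.6,0],[-1,-0.9,-0.45,-0.4,0],[-1,-0.9,-0.45,-0.2,0],[-1,-0.9,-0.45,0,0],[-1,-0.9,-0.45,0,0],[-1,-0.9,-0.45,0,0],[-1,-0.9,-0.45,0,0],[-1,-0.9,-0.45,0,0],[-1,-0.9,-0.4,0,0],[-1,-0.2,-0.18,0,0],[-1,0,0,0,0],[-1,0,0,0,0]]}'
python3 - <<'E'
from h import *
go(.5976,-.0185,.3); d=cap('wrist','w2'); u,v=proj(d,[.5976,-.0185,.11]); print(u,v,d['cx'],d['cy'])
im=cv2.imread('pics/w2.png'); x,y=int(u)-100,max(int(v)-75,0); print(x,y)
cv2.imwrite('pics/w2c.png',cv2.resize(im[y:y+150,x:x+200],(800,600),interpolation=cv2.INTER_CUBIC))
E
```

```text
clock: 5.2
tcp_pos: [0.6675, -0.0475, 0.3002]
orientation: [-0.0, 0.197, 0.98, 0.0]
wrist_force: [-0.7, -0.2, -1.8]
finger_gap: 0.0186
grip_force: 34.5
tcp [ 0.6675 -0.0475  0.3002] tooly 67.2 tilt 0.04 q6 0.21 t 5.2 F [-0.7 -0.2 -1.8] shift units [ 1.89 -0.01  0.01]
324.00659460940074 102.82392447765874 325.10296982079774 200.5634269577395
224 27
```

View pics/w2c.png

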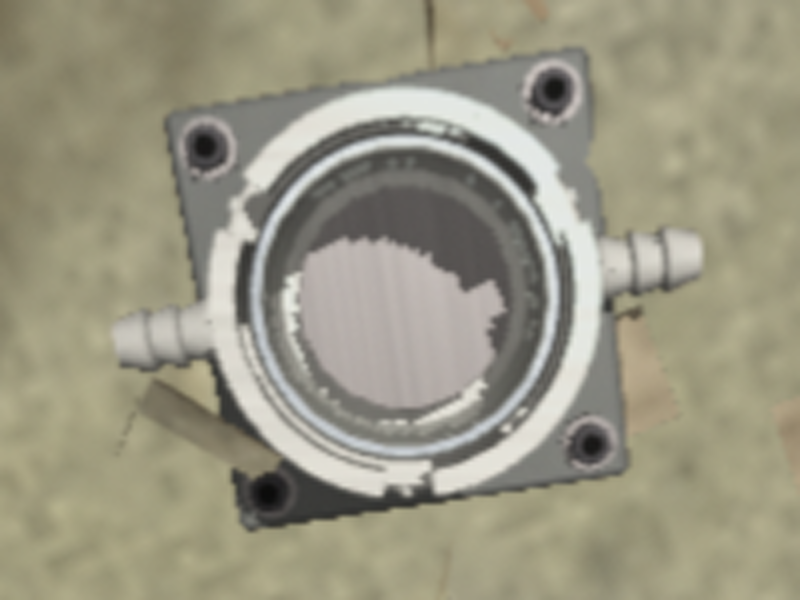

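The enlarged wrist crop shows the collar, with its outer edge running from column 208 to 602 and row 88 to 495. Three slot mouths appear at about (408,485), (238,208) and (572,200). The hose tails point left and right.

```bash
python3 - <<'E'
from h import *
d=load('w2'); f=lambda x,y:(224+(x+.5)/4-.5,27+(y+.5)/4-.5)
pts=np.array([onz(d,*f(x,y),.11) for x,y in((208,290),(602,290),(405,88),(405,495),(300,130),(520,130),(225,370),(585,370),(470,488))])[:,:2]
from scipy.optimize import least_squares
r=least_squares(lambda c:np.hypot(*(pts-c[:2]).T)-c[2],[.6,-.02,.038]); print('collar',r.x,r.fun.round(4))
c=r.x[:2]
for x,y in((408,485),(238,208),(572,200)):
    p=onz(d,*f(x,y),.11)[:2]; a=np.degrees(np.arctan2(*(p-c)[::-1])); print('mouth',a, a%120)
h=[onz(d,*f(x,y),.021)[:2] for x,y in((120,340),(698,255))]; v=h[0]-h[1]; print('hose mid',(h[0]+h[1])/2,'ang',np.degrees(np.arctan2(v[1],v[0])))
P=cloud(d); m=(P[...,2]>.104)&(P[...,2]<.116)&(np.hypot(P[...,0]-c[0],P[...,1]-c[1])<.05); q=P[m]; print((q.max(0)+q.min(0))/2, np.median(q[:,2]))
# two-view check: top camera collar blob center vs
P=cloud(load('top0')); print('expected top px',proj(load('top0'),[*c,.11]))
g=cv2.imread('pics/top0.png'); 
go(c[0],c[1],.30)
E
```

```text
collar [ 0.59761527 -0.01760546  0.0379673 ] [ 0.0006  0.0003  0.0005 -0.0005 -0.0009 -0.0001  0.     -0.0003  0.0004]
mouth -22.028415098573568 97.97158490142644
mouth -141.27952017498035 98.72047982501965
mouth 97.98681608869772 97.98681608869772
hose mid [ 0.59684469 -0.01718218] ang -104.739340281114
[ 0.59716974 -0.01754225  0.10949352] 0.11190915446472904
expected top px (np.float64(324.4778916595143), np.float64(177.43038172742516))
tcp [ 0.6675 -0.0473  0.3003] tooly 67.3 tilt 0.02 q6 0.21 t 5.25 F [-0.4 -0.  -1.1] shift units [1.9  0.01 0.01]
```

```bash
python3 -m handwheel '{"deltas": [[-1,0.6,0,0,0],[-1,0.6,0,0,0],[-1,0.5,0,0,0],[-1,0.17,0,0,0],[-1,0,0,0,0],[-1,0,0,0.4,0],[-1,0,0,0.5,0],[-1,0,0,0.4,0],[-1,0,0,0.2,0],[-1,0,0,0.2,0],[-1,0,0,0,0]]}'
python3 - <<'E'
from h import *
go(.5976,-.0177,.18)
E
python3 -m handwheel '{"deltas": [[-1,0,0,0.25,0],[-1,0,0,0.25,0],[-1,0,0,0.25,0],[-1,0,0,0.25,0],[-1,0,0,0.2,0],[-1,0,0,0,0]]}'
```

```text
clock: 6.62
tcp_pos: [0.5992, -0.0194, 0.2314]
orientation: [-0.0, 0.198, 0.98, 0.0]
wrist_force: [0.0, 0.0, -1.7]
finger_gap: 0.0185
grip_force: 34.5
tcp [ 0.5992 -0.0194  0.2314] tooly 67.2 tilt 0.04 q6 0.23 t 6.62 F [ 0.   0.  -1.7] shift units [0.05 0.02 1.28]
clock: 7.38
tcp_pos: [0.5988, -0.0193, 0.1829]
orientation: [-0.001, 0.198, 0.98, 0.0]
wrist_force: [-0.8, -0.0, -1.8]
finger_gap: 0.0186
grip_force: 34.5
```

```bash
for i in 1 2; do :; done; python3 -m handwheel '{"deltas": [[-1,0.02,0.02,0.03,0],[-1,0,0,0.03,0],[-1,0,0,0,0]]}'; python3 -m handwheel '{"deltas": [[-1,0,0,0.03,0],[-1,0,0,0,0]]}';
```

```text
clock: 7.75
tcp_pos: [0.599, -0.0184, 0.1817]
orientation: [0.0, 0.198, 0.98, 0.0]
wrist_force: [-0.8, 0.5, -2.1]
finger_gap: 0.0184
grip_force: 34.5
clock: 8.0
tcp_pos: [0.5988, -0.0184, 0.1803]
orientation: [-0.0, 0.198, 0.98, 0.0]
wrist_force: [-0.3, -0.2, -1.5]
finger_gap: 0.0184
grip_force: 34.5
```

```bash
python3 -m handwheel '{"deltas": [[-1,0,0,0.03,0],[-1,0,0,0,0]]}'; python3 -m handwheel '{"deltas": [[-1,0,0,0.03,0],[-1,0,0,0,0]]}';
```

```text
clock: 8.25
tcp_pos: [0.5991, -0.0185, 0.18]
orientation: [0.001, 0.198, 0.98, -0.0]
wrist_force: [-2.2, -0.9, 5.5]
finger_gap: 0.0184
grip_force: 35.1
clock: 8.5
tcp_pos: [0.5991, -0.0185, 0.1789]
orientation: [0.001, 0.198, 0.98, -0.0]
wrist_force: [-1.4, -0.2, 5.7]
finger_gap: 0.0186
grip_force: 35.1
```

```bash
python3 -m handwheel '{"deltas": [[-0.7,0,0,-0.02,0],[-0.45,0,0,0,0],[-0.4,0,0,0,0],[-0.4,0,0,-0.05,0],[-0.4,0,0,-0.2,0],[-0.3,0,0,-0.5,0],[0,0,0,-0.9,0],[1,0,0,-0.9,0],[1,0,0,0,0]]}'
python3 - <<'E'
from h import *
d=cap('wrist','w3')
go(.4957+.92*.08,-.3035-.387*.08,.25)
P=cloud(load('side0'))
E
```

```text
clock: 9.62
tcp_pos: [0.6005, -0.0186, 0.2848]
orientation: [0.004, 0.198, 0.98, 0.0]
wrist_force: [1.2, -0.1, -0.6]
finger_gap: 0.077
grip_force: 0.0
tcp [ 0.5997 -0.0185  0.2827] tooly 67.2 tilt 0.22 q6 0.23 t 9.68 F [-0.7 -0.1  0.4] shift units [-2.36 -7.58  0.82]
```

```bash
python3 -m handwheel '{"deltas": [[1,-0.26,-0.84,0,0],[1,-0.26,-0.84,0,0],[1,-0.26,-0.84,0.1,0],[1,-0.26,-0.84,0.1,0],[1,-0.26,-0.84,0.1,0],[1,-0.26,-0.84,0.1,0],[1,-0.26,-0.84,0.1,0],[1,-0.26,-0.84,0.1,0],[1,-0.26,-0.84,0.1,0],[1,0,0,0,0],[1,0,0,0,0]]}'
python3 - <<'E'
from h import *
go(.4957,-.3035,.25); d=cap('wrist','w4'); u,v=proj(d,[.4957,-.3035,.04]); print(u,v)
a=cv2.imread('pics/w4.png'); x,y=int(u)-75,max(int(v)-75,0); print('crop',x,y)
A=cv2.resize(a[y:y+150,x:x+150],(600,600),interpolation=cv2.INTER_CUBIC); A=np.clip(A.astype(float)*1.8+10,0,255).astype(np.uint8)
b=load('w3');u,v=proj(b,[.5976,-.0177,.11]);print(u,v)
u,v=int(u),int(v); B=cv2.resize(cv2.copyMakeBorder(b['frame'][:,:,::-1],100,100,100,100,cv2.BORDER_CONSTANT)[v+100-70:v+100+70,u+100-70:u+100+70],(200,200))
t=cap('top','top1');T=cv2.resize(t['frame'][150:210,295:355,::-1],(200,200))
cv2.imwrite('pics/w4c.png',np.hstack([A,np.vstack([B,T,np.zeros((200,200,3),np.uint8)])]))
E
```

```text
clock: 11.05
tcp_pos: [0.5676, -0.3328, 0.2515]
orientation: [-0.001, 0.198, 0.98, 0.001]
wrist_force: [0.5, -0.2, -0.2]
finger_gap: 0.0854
grip_force: 0.0
tcp [ 0.5676 -0.3328  0.2515] tooly 67.2 tilt 0.14 q6 -0.25 t 11.05 F [ 0.5 -0.2 -0.2] shift units [ 1.94 -0.02  0.04]
323.2596692562538 100.62027690669515
crop 248 25
323.69674657036643 196.00835708281366
```

View pics/w4c.png

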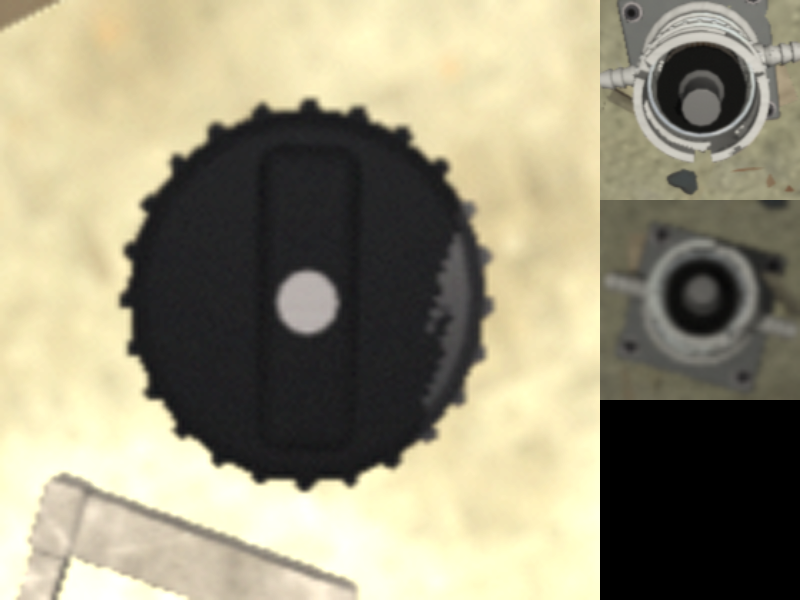

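The cap's wing runs nearly straight up the picture, from (311,143) to (307,450) in the crop, with the white disc at (307,302). The small crops show the cartridge standing centred in the pot, knob up.

```bash
python3 - <<'E'
from h import *
d=load('w4'); f=lambda x,y:(248+(x+.5)/4-.5,25+(y+.5)/4-.5)
z=.058
a=onz(d,*f(312,143),z);b=onz(d,*f(306.5,450),z); v=a-b
print('wing ends',a,b,np.hypot(*v[:2]),'ctr',(a+b)/2,'ang',np.degrees(np.arctan2(v[1],v[0])))
print('disc',onz(d,*f(307,302),z), bydepth(d,*f(307,302)),'tri',tri(d,f(307,302),load('top1'),(440,223.25)))
pts=np.array([onz(d,*f(x,y),.03)[:2] for x,y in((130,300),(484,300),(308,108),(306,482),(180,165),(440,165),(180,430),(430,430))])
from scipy.optimize import least_squares
r=least_squares(lambda c:np.hypot(*(pts-c[:2]).T)-c[2],[.5,-.3,.038]);print('flange',r.x,r.fun.round(4))
c=((a+b)/2); go(c[0],c[1],.110, np.degrees(np.arctan2(v[1],v[0]))+90)
E
```

```text
wing ends [ 0.46934601 -0.29030476  0.058     ] [ 0.52230172 -0.31376353  0.058     ] 0.05791908576304963 ctr [ 0.49582387 -0.30203414  0.058     ] ang 156.10720862305104
disc [ 0.49575073 -0.30246579  0.058     ] [ 0.49575997 -0.30246374  0.06106173] tri [ 0.49537249 -0.30250308  0.07185704]
flange [ 0.49575261 -0.3024731   0.03899985] [-0.0003 -0.0004 -0.     -0.     -0.0002  0.0006  0.0006 -0.0002]
tcp [ 0.568  -0.3323  0.2524] tooly 67.3 tilt 0.06 q6 -0.25 t 11.15 F [-0.2  0.7 -0.3] shift units [ 1.95 -0.    3.56]
roll units (sum) 0.12
```

```bash
python3 - <<'E'
from h import *
b=load('w3'); k=onz(b,323-70+102*.7,196-70+107*.7,.124); print('knob in pot',k)
s=load('side0'); c=np.array([.4958,-.3024])
for h in(156.1,-23.9):
    print(h,[tuple(np.round(proj(s,[c[0]+.038*np.cos(np.radians(h+i)),c[1]+.038*np.sin(np.radians(h+i)),.01]),1)) for i in(0,120,240)])
go(.4958,-.3024,.113,66.1)
E
```

```text
knob in pot [ 0.59747294 -0.01702046  0.124     ]
156.1 [(np.float64(316.3), np.float64(285.5)), (np.float64(341.7), np.float64(296.9)), (np.float64(344.3), np.float64(279.2))]
-23.9 [(np.float64(352.0), np.float64(288.5)), (np.float64(327.0), np.float64(277.7)), (np.float64(323.3), np.float64(295.3))]
tcp [ 0.568  -0.3323  0.2524] tooly 67.3 tilt 0.06 q6 -0.25 t 11.15 F [-0.2  0.7 -0.3] shift units [ 1.95 -0.01  3.49]
roll units (sum) 0.12
```

```bash
cat >> h.py <<'E'
def disc(d,p,z=.058,r=14):
    u,v=map(int,np.round(proj(d,[*p,z]))); g=d['frame'].mean(2)[v-r:v+r+1,u-r:u+r+1]
    m=(g>110).astype(np.uint8); n,l,st,c=cv2.connectedComponentsWithStats(m); i=1+np.argmax(st[1:,4]); 
    print('disc px',c[i]+[u-r,v-r],st[i]); return onz(d,*(c[i]+[u-r,v-r]),z)[:2]
E
python3 -m handwheel '{"deltas": [[1,0.5,0,0,0],[1,0.5,0,0,0],[1,0.5,0,0,0],[1,0.45,0,0,0.12],[1,0,0,0,0],[1,0,0,0,0]]}'
python3 - <<'E'
from h import *
go(.4958,-.3024,.113,66.1); d=cap('wrist','w5'); p=disc(d,(.4958,-.3024)); s=status.get_state(); M=R.from_quat(s['orientation'],scalar_first=True).as_matrix(); print(p,(M.T@[*(p-s['tcp_pos'][:2]),0]))
E
python3 -m handwheel '{"deltas": [[1,0,0,0,1],[1,0,0,0,1],[1,0,0,0,1],[1,0,0,0,1],[1,0,0,0,1],[1,0,0,0,1],[1,0,0,0,1],[1,0,0,0,1],[1,0,0,0,1],[1,0,0,0,0],[1,0,0,0,0]]}'
python3 - <<'E'
from h import *
go(.4958,-.3024,.113,66.1); d=cap('wrist','w6'); p=disc(d,(.4958,-.3024)); s=status.get_state(); M=R.from_quat(s['orientation'],scalar_first=True).as_matrix(); print(p,(M.T@[*(p-s['tcp_pos'][:2]),0]))
E
```

```text
clock: 11.9
tcp_pos: [0.4968, -0.3029, 0.2531]
orientation: [0.001, 0.207, 0.978, -0.0]
wrist_force: [0.2, 0.4, -0.2]
finger_gap: 0.0856
grip_force: 0.0
tcp [ 0.4968 -0.3029  0.2531] tooly 66.1 tilt 0.07 q6 -0.27 t 11.9 F [ 0.2  0.4 -0.2] shift units [0.03 0.   3.5 ]
roll units (sum) -0.0
clock: 13.32
tcp_pos: [0.4964, -0.3033, 0.2525]
orientation: [-0.0, 0.838, 0.546, 0.0]
wrist_force: [-0.0, 0.4, 0.0]
finger_gap: 0.085
grip_force: 0.0
tcp [ 0.4964 -0.3033  0.2525] tooly -23.8 tilt 0.01 q6 1.3 t 13.32 F [-0.   0.4  0. ] shift units [ 0.01 -0.02  3.49]
roll units (sum) -8.99Traceback (most recent call last):
  File "<stdin>", line 2, in <module>
  File "h.py", line 45, in disc
    m=(g>110).astype(np.uint8); n,l,st,c=cv2.connectedComponentsWithStats(m); i=1+np.argmax(st[1:,4]);
                                                                                  ~~~~~~~~~^^^^^^^^^^
    return _wrapfunc(a, 'argmax', axis=axis, out=out, **kwds)
    return bound(*args, **kwds)
ValueError: attempt to get argmax of an empty sequence
Traceback (most recent call last):
  File "h.py", line 45, in disc
    m=(g>110).astype(np.uint8); n,l,st,c=cv2.connectedComponentsWithStats(m); i=1+np.argmax(st[1:,4]);
                                                                                  ~~~~~~~~~^^^^^^^^^^
ValueError: attempt to get argmax of an empty sequence
```

Roll +9 turned tool y clockwise and increased q6. I'll lower the disc threshold and use the saved pictures, with the TCP values noted above.

```bash
sed -i 's/g>110/g>(g.min()+g.max())\/2/' h.py; python3 - <<'E'
from h import *
for n,t,q in(('w5',(.4968,-.3029),(0,.207,.978,0)),('w6',(.4964,-.3033),(0,.838,.546,0))):
    d=load(n); p=disc(d,(.4958,-.3024)); M=R.from_quat(q,scalar_first=True).as_matrix(); print(n,p.round(4),(M.T@[*(p-t),0]).round(4))
E
```

```text
disc px [324.19444444 193.07638889] [  7   9  14  13 144]
w5 [ 0.4962 -0.3029] [ 0.0006 -0.0003  0.    ]
disc px [325.57823129 193.54421769] [  7   8  14  14 147]
w6 [ 0.4955 -0.3031] [-0.0002 -0.0009  0.    ]
```

```bash
python3 -m handwheel '{"deltas": [[1,0,0,0.3,-1],[1,0,0,0.3,-1],[1,0,0,0.3,-1],[1,0,0,0.3,-1],[1,0,0,0.3,-1],[1,0,0,0.3,-1],[1,0,0,0.2,-1],[1,0,0,0,-1],[1,0,0,0,-1],[1,0,0,0,0],[1,0,0,0,0]]}'
python3 - <<'E'
from h import *
go(.4957,-.3028,.113,66.1)
E
```

```text
clock: 14.75
tcp_pos: [0.4962, -0.3032, 0.1727]
orientation: [0.0, 0.209, 0.978, 0.0]
wrist_force: [-0.4, 0.5, 0.7]
finger_gap: 0.0852
grip_force: 0.0
tcp [ 0.4962 -0.3032  0.1727] tooly 65.9 tilt 0.01 q6 -0.27 t 14.75 F [-0.4  0.5  0.7] shift units [0.02 0.01 1.49]
roll units (sum) -0.02
```

```bash
python3 -m handwheel '{"deltas": [[1,0.01,0,0.5,0],[0.3,0,0,0.5,0],[0.1,0,0,0.49,0],[-0.1,0,0,0,0],[-0.2,0,0,0,0],[-0.35,0,0,0,0],[-0.5,0,0,0,0],[-0.7,0,0,0,0],[-1,0,0,0,0],[-1,0,0,0,0],[-1,0,0,0,0]]}' 80
python3 - <<'E'
from h import *
go(.4957,-.3028,.113,66.1)
E
```

```text
clock: 16.12
tcp_pos: [0.4962, -0.3034, 0.1141]
orientation: [0.001, 0.208, 0.978, -0.0]
wrist_force: [0.5, 0.7, 6.3]
finger_gap: 0.0181
grip_force: 79.7
tcp [ 0.4962 -0.3034  0.1141] tooly 66.0 tilt 0.1 q6 -0.27 t 16.12 F [0.5 0.7 6.3] shift units [0.02 0.01 0.03]
roll units (sum) -0.01
```

```bash
python3 -m handwheel '{"deltas": [[-1,0,0,-0.5,0],[-1,0,0,-0.9,0],[-1,0,0,-0.9,0],[-1,0,0.3,-0.8,0],[-1,0.06,0.7,-0.5,0],[-1,0.06,0.9,-0.3,0],[-1,0.06,0.9,0,0],[-1,0.06,0.9,0,0],[-1,0.06,0.9,0,0],[-1,0.06,0.9,0,0],[-1,0.06,0.9,0,0],[-1,0.06,0.7,0,-0.22],[-1,0.1,0.4,0,0],[-1,0,0,0,0],[-1,0,0,0,0]]}'
python3 - <<'E'
from h import *
go(.5972,-.0175,.222,68.2)
E
```

```text
clock: 18.0
tcp_pos: [0.5956, -0.0202, 0.269]
orientation: [-0.0, 0.19, 0.982, -0.0]
wrist_force: [-0.4, -0.2, -2.1]
finger_gap: 0.0178
grip_force: 79.0
tcp [ 0.5956 -0.0202  0.269 ] tooly 68.1 tilt 0.03 q6 0.21 t 18.0 F [-0.4 -0.2 -2.1] shift units [-0.01  0.08  1.17]
roll units (sum) -0.01
```

```bash
python3 -m handwheel '{"deltas": [[-1,-0.01,0.08,0.2,0],[-1,0,0,0.3,0],[-1,0,0,0.3,0],[-1,0,0,0.2,0],[-1,0,0,0.1,0],[-1,0,0,0,0]]}'
python3 -m handwheel '{"deltas": [[-1,0,0,0.06,0],[-1,0,0,0.03,0],[-1,0,0,0,0]]}'
python3 -m handwheel '{"deltas": [[-1,0,0,0.03,0],[-1,0,0,0.02,0],[-1,0,0,0,0]]}'
python3 - <<'E'
from h import *
go(.5972,-.0175,.2176,68.2)
E
```

```text
clock: 18.75
tcp_pos: [0.5974, -0.0166, 0.2248]
orientation: [-0.0, 0.189, 0.982, 0.0]
wrist_force: [-0.2, 0.0, -1.1]
finger_gap: 0.018
grip_force: 79.0
clock: 19.12
tcp_pos: [0.5975, -0.0166, 0.2216]
orientation: [0.0, 0.189, 0.982, 0.0]
wrist_force: [-0.2, -0.3, -1.4]
finger_gap: 0.0181
grip_force: 79.0
clock: 19.5
tcp_pos: [0.5975, -0.0168, 0.2195]
orientation: [0.0, 0.189, 0.982, -0.0]
wrist_force: [0.2, -0.2, -1.3]
finger_gap: 0.0181
grip_force: 79.0
tcp [ 0.5975 -0.0168  0.2195] tooly 68.2 tilt 0.03 q6 0.22 t 19.5 F [ 0.2 -0.2 -1.3] shift units [ 0.   -0.02  0.05]
roll units (sum) -0.0
```

```bash
python3 -m handwheel '{"deltas": [[-1,0,-0.01,0.04,0],[-1,0,0,0.03,0],[-1,0,0,0,0]]}'
python3 -m handwheel '{"deltas": [[-1,0,0,0.03,0],[-1,0,0,0.02,0],[-1,0,0,0,0]]}'
```

```text
clock: 19.88
tcp_pos: [0.5972, -0.017, 0.2165]
orientation: [-0.0, 0.189, 0.982, 0.0]
wrist_force: [-0.5, -0.8, -2.0]
finger_gap: 0.0183
grip_force: 78.9
clock: 20.25
tcp_pos: [0.5973, -0.017, 0.2146]
orientation: [-0.0, 0.189, 0.982, 0.0]
wrist_force: [0.7, -0.7, -2.0]
finger_gap: 0.0178
grip_force: 78.9
```

The lugs have dropped into the mouths with no force. Next I press in against the spring.

```bash
python3 -m handwheel '{"deltas": [[-1,0,0,0.04,0],[-1,0,0,0.04,0],[-1,0,0,0.04,0],[-1,0,0,0,0]]}'
python3 -m handwheel '{"deltas": [[-1,0,0,0.05,0],[-1,0,0,0.05,0],[-1,0,0,0.05,0],[-1,0,0,0,0]]}'
```

```text
clock: 20.75
tcp_pos: [0.5975, -0.017, 0.2105]
orientation: [0.0, 0.189, 0.982, 0.0]
wrist_force: [-2.0, -1.0, 4.1]
finger_gap: 0.018
grip_force: 79.7
clock: 21.25
tcp_pos: [0.5976, -0.017, 0.2048]
orientation: [0.001, 0.189, 0.982, 0.0]
wrist_force: [-2.4, -0.3, 7.2]
finger_gap: 0.0181
grip_force: 80.1
```

```bash
python3 -m handwheel '{"deltas": [[-1,0,0,0.05,0],[-1,0,0,0.05,0],[-1,0,0,0.03,0],[-1,0,0,0,0]]}'
python3 -m handwheel '{"deltas": [[-1,0,0,0,0.4],[-1,0,0,0,0.5],[-1,0,0,0,0.5],[-1,0,0,0,0]]}'
python3 - <<'E'
from h import *
go(.5973,-.0172,.2005,-6.8);print(status.get_state()['ft_torque'])
E
```

```text
clock: 21.75
tcp_pos: [0.5976, -0.0171, 0.2002]
orientation: [0.001, 0.189, 0.982, 0.0]
wrist_force: [-3.3, -0.9, 10.1]
finger_gap: 0.0182
grip_force: 80.5
clock: 22.25
tcp_pos: [0.5982, -0.0172, 0.2006]
orientation: [0.002, 0.308, 0.951, 0.0]
wrist_force: [-1.7, -0.5, 9.5]
finger_gap: 0.0182
grip_force: 80.5
tcp [ 0.5982 -0.0172  0.2006] tooly 54.2 tilt 0.2 q6 0.46 t 22.25 F [-1.7 -0.5  9.5] shift units [ 0.02 -0.01  0.  ]
roll units (sum) 6.1
[-0.27360317  0.37558365 -0.05805451]
```

Turning freely in the tracks, low moment. On in stages to the end stop.

```bash
python3 -m handwheel '{"deltas": [[-1,0,0,0,0.5],[-1,0,0,0,0.5],[-1,0,0,0,0.5],[-1,0,0,0,0.5],[-1,0,0,0,0.5],[-1,0,0,0,0]]}'
python3 -m handwheel '{"deltas": [[-1,0,0,0,0.5],[-1,0,0,0,0.5],[-1,0,0,0,0.5],[-1,0,0,0,0.5],[-1,0,0,0,0.5],[-1,0,0,0,0]]}'
python3 - <<'E'
from h import *
go(.5973,-.0172,.2005,-6.8);print(status.get_state()['ft_torque'])
E
```

```text
clock: 23.0
tcp_pos: [0.5986, -0.0171, 0.2008]
orientation: [0.002, 0.506, 0.862, 0.001]
wrist_force: [-1.1, -0.1, 9.5]
finger_gap: 0.018
grip_force: 80.5
clock: 23.75
tcp_pos: [0.5987, -0.0171, 0.2008]
orientation: [0.002, 0.681, 0.732, 0.001]
wrist_force: [-0.8, 0.2, 10.8]
finger_gap: 0.018
grip_force: 80.5
tcp [ 0.5987 -0.0171  0.2008] tooly 4.2 tilt 0.27 q6 1.34 t 23.75 F [-0.8  0.2 10.8] shift units [-0.   -0.04  0.01]
roll units (sum) 1.1
[-0.10248977  0.10605087 -0.07637587]
```

```bash
python3 -m handwheel '{"deltas": [[-1,0,0,0,0.4],[-1,0,0,0,0.4],[-1,0,0,0,0.2],[-1,0,0,0,0]]}'
python3 - <<'E'
from h import *
go(.5973,-.0172,.2005,-6.8);print(status.get_state()['ft_torque'])
E
python3 -m handwheel '{"deltas": [[-1,0,0,0,0.1],[-1,0,0,0,0.1],[-1,0,0,0,0]]}'
python3 - <<'E'
from h import *
go(.5973,-.0172,.2005,-6.8);print(status.get_state()['ft_torque'])
E
```

```text
clock: 24.25
tcp_pos: [0.5988, -0.0171, 0.2008]
orientation: [0.002, 0.742, 0.67, 0.002]
wrist_force: [-0.0, 0.4, 11.0]
finger_gap: 0.0182
grip_force: 80.6
tcp [ 0.5988 -0.0171  0.2008] tooly -5.8 tilt 0.28 q6 1.51 t 24.25 F [-0.   0.4 11. ] shift units [-0.01 -0.04  0.01]
roll units (sum) 0.1
[-0.10018693  0.05241431 -0.02862209]
clock: 24.62
tcp_pos: [0.5987, -0.0172, 0.2008]
orientation: [0.002, 0.753, 0.657, 0.001]
wrist_force: [-0.1, -1.0, 10.9]
finger_gap: 0.0179
grip_force: 80.6
tcp [ 0.5987 -0.0172  0.2008] tooly -7.8 tilt 0.26 q6 1.54 t 24.62 F [-0.1 -1.  10.9] shift units [-0.   -0.03  0.01]
roll units (sum) -0.1
[-0.21855452  0.23606266  0.06282552]
```

```bash
python3 -m handwheel '{"deltas": [[-1,0,0,0,0.1],[-1,0,0,0,0.05],[-1,0,0,0,0]]}'
python3 - <<'E'
from h import *
go(.5973,-.0172,.2005,-6.8);print(status.get_state()['ft_torque'])
E
```

```text
clock: 25.0
tcp_pos: [0.5983, -0.0176, 0.2008]
orientation: [0.002, 0.762, 0.648, 0.001]
wrist_force: [-2.4, -1.7, 11.6]
finger_gap: 0.0184
grip_force: 80.7
tcp [ 0.5983 -0.0176  0.2008] tooly -9.3 tilt 0.23 q6 1.57 t 25.0 F [-2.4 -1.7 11.6] shift units [ 0.   -0.03  0.01]
roll units (sum) -0.25
[-0.54890317  0.45828831  0.21301496]
```

The moment is growing, so it's at the end stop. I'll back off slightly and let it rise into the notches.

```bash
python3 -m handwheel '{"deltas": [[-1,0,0,0,-0.12],[-1,0,0,-0.04,0],[-1,0,0,-0.03,0],[-1,0,0,-0.02,0],[-1,0,0,0,0]]}'
python3 -m handwheel '{"deltas": [[-1,0,0,-0.03,0],[-1,0,0,0,0]]}'
python3 - <<'E'
from h import *
go(.5973,-.0172,.2055,-6.8);print(status.get_state()['ft_torque'])
E
```

```text
clock: 25.62
tcp_pos: [0.5984, -0.0174, 0.2039]
orientation: [0.002, 0.755, 0.655, 0.001]
wrist_force: [-0.7, -1.5, 9.0]
finger_gap: 0.0186
grip_force: 80.2
clock: 25.88
tcp_pos: [0.5984, -0.0174, 0.2051]
orientation: [0.002, 0.755, 0.655, 0.001]
wrist_force: [-0.1, -1.5, 8.1]
finger_gap: 0.018
grip_force: 80.1
tcp [ 0.5984 -0.0174  0.2051] tooly -8.1 tilt 0.21 q6 1.55 t 25.88 F [-0.1 -1.5  8.1] shift units [ 0.   -0.03 -0.01]
roll units (sum) -0.13
[-0.40917015  0.10477881  0.06715898]
```

```bash
python3 -m handwheel '{"deltas": [[-1,0,0,-0.03,0],[-1,0,0,0,0]]}'
python3 -m handwheel '{"deltas": [[-0.7,0,0,0,0],[-0.4,0,0,0,0],[-0.2,0,0,0,0],[-0.1,0,0,0,0],[0,0,0,-0.2,0],[0.5,0,0,-0.6,0],[1,0,0,-0.9,0],[1,0.9,0,-0.8,0],[1,0.9,0,0,0],[1,0.9,0,0,0],[1,0.9,0,0,0],[1,0.9,0,0,0],[1,0,0,0,0],[1,0,0,0,0]]}'
python3 - <<'E'
from h import *
go(.5973,-.0172,.3); s=cap('side','s9');t=cap('top','t9')
A=cv2.resize(s['frame'][165:245,300:380,::-1],(400,400),interpolation=cv2.INTER_CUBIC);B=cv2.resize(t['frame'][140:220,285:365,::-1],(400,400),interpolation=cv2.INTER_CUBIC)
cv2.imwrite('pics/fin.png',np.hstack([A,B]))
for n,d in(('side',s),('top',t)):
    P=cloud(d); m=(np.hypot(P[...,0]-.597,P[...,1]+.0175)<.027); q=P[m][:,2]; print(n,m.sum(),np.percentile(q,[50,80,90,95,99]).round(4))
u,v=proj(s,[.5973,-.0172,.1495]);print('expect wing top locked',(u-300)*5,(v-165)*5, 'unlocked-in-mouth',(proj(s,[.5973,-.0172,.156])[1]-165)*5)
E
```

```text
clock: 26.12
tcp_pos: [0.5984, -0.0174, 0.2058]
orientation: [0.001, 0.755, 0.655, 0.001]
wrist_force: [1.0, -1.8, 7.8]
finger_gap: 0.0178
grip_force: 79.8
clock: 27.88
tcp_pos: [0.6225, 0.161, 0.3049]
orientation: [0.0, 0.755, 0.656, -0.0]
wrist_force: [0.9, -0.4, 0.4]
finger_gap: 0.0851
grip_force: 0.0
tcp [0.6225 0.161  0.3049] tooly -8.1 tilt 0.02 q6 1.84 t 27.88 F [ 0.9 -0.4  0.4] shift units [-4.5   0.    0.12]
side 158 [0.1335 0.1503 0.1509 0.1513 0.1521]
top 418 [0.1435 0.1503 0.1516 0.1527 0.1545]
expect wing top locked 191.58745321897158 54.24284882008507 unlocked-in-mouth 42.58366052543309
```

View pics/fin.png

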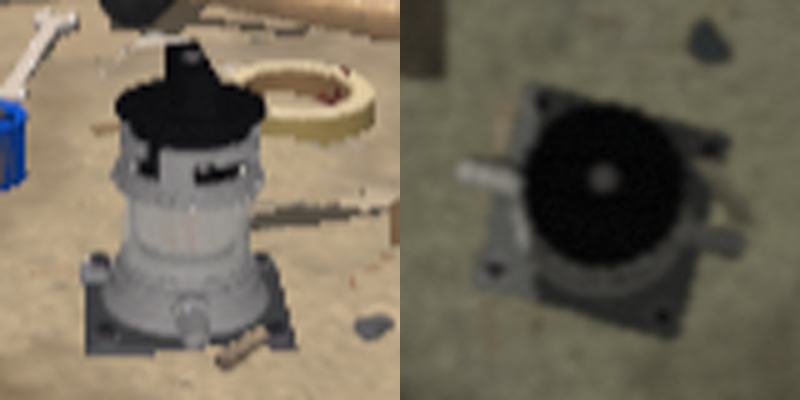

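The picture shows the cap level on the collar. Its wing top is at about 150 mm, where 149.5 mm is expected when locked, and the lugs sit at the track ends.

```bash
python3 -c "
from workcell import hand_in
print(hand_in())"
```

```text
the job is handed in; nothing more can be done
None
```

The vacuum filter is back together and handed in: the cartridge went onto its spring seat knob up, and the cap went in by feel, turned about 76° clockwise to the end stop and sprang up into its notches, at about 28 s on the robot's clock, with no reading over about 12 N at the wrist.

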